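Swap the open game drawer

TASK

Two matching wooden drawer boxes stand side by side. The one with the swamp tile in it has been left open: push that drawer fully home with the tile still inside, and pull the other box's drawer, which is shut, all the way out to its stop. Let go, and leave the jar, clamp, rook and watchtower where they stand.

Things in the scene. Friction and masses are not known exactly. Their poses are not given: they have to be found in the camera images.
- box_a: fixed dovetailed spruce box whose drawer starts open with the tile in it (left or right of the other box, it varies), 170 deep (its x) x 160 wide (its y) x 90 high, standing on the table. Origin: centre of its underside. Its own -x face is the open front that the drawer slides out of, turned roughly towards the robot (up to 0.2 rad askew).
- box_b: fixed dovetailed spruce box whose drawer starts shut (the twin of box_a, on the other side), 170 deep (its x) x 160 wide (its y) x 90 high, standing on the table. Origin: centre of its underside. Its own -x face is the open front that the drawer slides out of, turned roughly towards the robot (up to 0.2 rad askew).
- handle_a (a point): centre of the steel stirrup handle bar on box_a's drawer; moves with it. Square bar along y, 120 long, 12 thick (x), 14 high, 65 above the table (box top: 90), 42 clear in front of the drawer's front panel; 10 wide end arms join it to the panel, 100 clear between; open above and below. Axes as its box: x into the box, z up; opens along -x. At joint 0 it is at (-145, 0, 65) in the box's frame.
- handle_b (a point): centre of the steel stirrup handle bar on box_b's drawer; moves with it. Square bar along y, 120 long, 12 thick (x), 14 high, 65 above the table (box top: 90), 42 clear in front of the drawer's front panel; 10 wide end arms join it to the panel, 100 clear between; open above and below. Axes as its box: x into the box, z up; opens along -x. At joint 0 it is at (-145, 0, 65) in the box's frame.
- drawer_a (a joint): drawer slide in m: 0 = fully home (front panel flat against the box), 0.12 = fully out at its hard stop; stays where it is left (sliding friction about 2 N, damping 8 N per m/s, no spring or latch). Drawer 0.28 to 0.56 kg. Starts 0.06 to 0.11 out; must go home.
- drawer_b (a joint): drawer slide in m: 0 = fully home (front panel flat against the box), 0.12 = fully out at its hard stop; stays where it is left (sliding friction about 2 N, damping 8 N per m/s, no spring or latch). Drawer 0.28 to 0.56 kg. Starts at 0; must come out to its stop.
- tile: loose green resin swamp tile, 60 x 60 x 8, lying flat in box_a's drawer; origin: centre of its underside. The drawer's floor is 15 above the table.
- jar: bystander: twist-cap glass jar, 68 across, 100 high, upright to the left of the boxes; origin: centre of its underside
- rook: bystander: white plastic chess rook, 48 across, 72 high, upright to the right, nearer the robot; origin: centre of its underside
- clamp: bystander: stainless steel hobby clamp lying flat to the right of the boxes, about 150 x 56 x 16; origin: underside, at the middle of its 120 long bar (along its x)
- tower: bystander: small blue plastic watchtower, 60 x 60 x 110 high, upright to the left beyond the jar; origin: centre of its underside
Not all that is in view belongs to the job. Several things have the shape of the tile; the one meant has the colours described above.

How it is judged:
At the end, for the whole second after the job is handed in: box_a's drawer is home (within 6 mm) with the tile inside it, and box_b's drawer is out at its stop (at least 112 of 120 mm) (value of joint drawer_a below 0.006 m and value of joint drawer_b above 0.112 m and x of tile in the frame of box_a between -0.085 and 0.075 m and y of tile in the frame of box_a between -0.07 and 0.07 m and z of tile in the frame of box_a below 0.06 m); the robot touches nothing.
It fails at once if the jar, rook, clamp or watchtower is shifted by more than 25 mm (distance of any of jar, rook, clamp, tower from where it was at the start of the episode above 0.025 m).
It also fails if it takes over 42 s, if anything falls off the work surface, if the arm or the gripper's body presses on something with over 40 N, if the wrist force passes 120 N, or if a joint passes its speed limit or range.

ROBOT

A 7-joint arm with a two-finger parallel gripper is mounted at the origin on the work surface. World frame = base frame: x ahead of the robot, y to its left, z up, the work surface at z = 0. Lengths are in m, angles in rad, forces in N, time in s.
With the tool pointing down it reaches from about 0.35 to 0.9 m from the base axis. Payload 7.2 kg.
Tool frame: the origin (TCP) lies on the centre line of the jaws, within the pads' length; the fingertips stand 17 mm ahead of it and the grasp point (between the pads) lies 2 mm behind it; z points along the fingers, y is the line along which they close (so a half turn about z gives the same grasp; the last joint's range is limited). The gripper opens to 85 mm and grips with 20 to 120 N. Pads are 22 mm wide; open, the fingers measure 114 mm over their backs; the gripper's body (76 mm by 85 mm) begins 54 mm behind the grasp point. The pads swing forward as they close: fully open they stand 13 mm farther back than shut.
Start: joints at [1.072, 0.411, -0.013, 1.596, 0.006, 1.134, -0.082], TCP at [0.261, -0.568, 0.248] pointing down, gripper open.
Joint ranges: [-2.95, 2.95], [-0.29, 1.99], [-1.47, 1.44], [0.14, 2.54], [-1.03, 4.17], [0.13, 1.85], [-2.86, 2.86]. Speed limits (rad/s): [2.39, 2.39, 3.01, 3.01, 3.14, 3.14, 3.14].

INTERFACE

Orientations are given as a unit quaternion [x, y, z, w].
In Python, from plant import observe, get_image, hand_in gives the robot as it stands.
- The arm moves only by the tool play_rows, never from a script. Its arguments are lists of equal length, an entry for each row: "claw": the closure, from -1 (fully open) to 1 (shut); "offset": the shift along the tool's x, y, z in cm, a list of three; "turn": the turn about the tool's z in degrees. A call has 1 to 8 rows; each row shifts and turns the commanded pose from where the row before left it, along the tool's axes as they then stand; what a row does not reach is not made up. A row lasts 1/8 s, in which the tool goes at most 62.5 mm and 10.7 degrees, less where a joint would pass 70% of its speed; a pose out of reach is approached as far as the arm can. A call with a gripper value outside its range is refused whole. The fingers move at their own pace and stop on an object; "squeeze" is the grip in N (left out, the last holds). Time passes only in rows, so rows that do not move let the fingers close. It gives the time, the measured TCP pose, the force, the opening and the grip force at its end, in the units of the state.
- observe(): the state, without advancing time (a new reading comes with each control period).
- get_image(name): name is "side" or "top"; returns a dict with "pixels" (420x560x3 uint8, red, green, blue), "camera_matrix" (3x3 intrinsics, pixels), "view" (4x4, takes a point from world to camera coordinates). Camera axes: x right, y down, z forward; pixel columns grow to the right and rows downward; lengths in m; the calibration is good to about 2 mm. A picture is of the moment at which its call begins. There is no depth.
- hand_in(): hands the job in; it is judged then, once.
The state is a dict: "t": time; "joints": joint angles; "qd": joint speeds; "effort": joint torques, N m; "eef_pos": TCP position; "tool_rot": TCP orientation; "force": force on the tool from outside, world axes, zero at the start; "ft_torque": the same for the moment, N m; "finger_gap": opening from 0.0 (shut) to 1.0 (fully open); "grip_force": force on a finger pad.
Only numpy, scipy, OpenCV 4.12 (cv2) and the standard library are available. Lean on these libraries where they do the work, as an engineer would, in place of code of your own. Each camera call takes 0.05 s, during which the arm holds its last target. There are 200 camera calls.

## Working session

There is one attempt and no reset: what is moved stays moved. The work goes in short steps, Python scripts to look and compute and a tool call to move; the robot and the scene stay as the last step left them, time stands still between calls to the robot, and variables do not carry over. Pictures are saved under pics/ and viewed, at most 10 in all, crops included, and the job is handed in when it is done.

Besides the shell and the picture viewer there is one more tool, called after "Request:" by a JSON object that holds its "op" and its "data", one argument or row to a line. play_rows: Moves the arm, as the interface text tells. Its arguments: {"type":"object","properties":{"claw":{"type":"array"},"offset":{"type":"array"},"turn":{"type":"array"},"squeeze":{"type":"number"}},"required":["claw","offset","turn"]}

```bash
mkdir -p pics
python3 - <<'E'
from plant import observe,get_image
import cv2,pickle
s=observe();print({k:s[k] for k in("t","eef_pos","tool_rot","finger_gap","force")})
d={}
for n in("top","side"):
    g=get_image(n);d[n]=g;cv2.imwrite(f"pics/{n}0.png",g["pixels"][:,:,::-1]);print(g["camera_matrix"],g["view"])
pickle.dump(d,open("d.pkl","wb"))
E
```

```text
{'t': 0.0, 'eef_pos': array([ 0.26078509, -0.56746841,  0.24742104]), 'tool_rot': array([ 9.76888300e-01,  2.13748764e-01, -2.33864757e-04, -8.12364998e-04]), 'finger_gap': 0.9997438306162194, 'force': array([ 0.36620263, -0.45018771, -0.7534169 ])}
[[465.56653173   0.         274.50012101]
 [  0.         465.56653173 214.58998232]
 [  0.           0.           1.        ]] [[-0.02251933 -0.99963635  0.01483422 -0.03131591]
 [-0.99576979  0.02110517 -0.08942645  0.61867112]
 [ 0.08908085 -0.01678529 -0.99588295  1.29336146]
 [ 0.          0.          0.          1.        ]]
[[475.44807527   0.         277.92330589]
 [  0.         475.44807527 203.76652165]
 [  0.           0.           1.        ]] [[-0.89427118 -0.44729356  0.01440579  0.52241795]
 [-0.32168005  0.62008743 -0.7155512   0.2578939 ]
 [ 0.31112859 -0.64453088 -0.69841173  0.97259048]
 [ 0.          0.          0.          1.        ]]
```

View pics/top0.png

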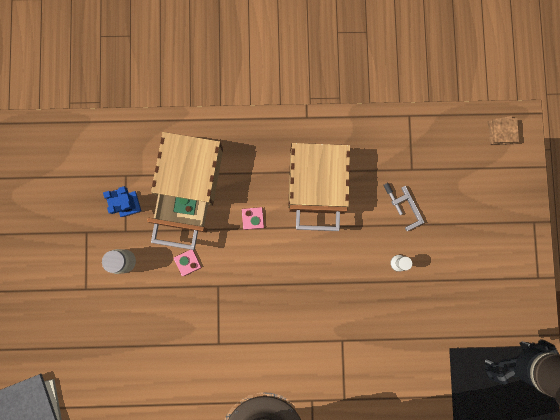

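View pics/side0.png

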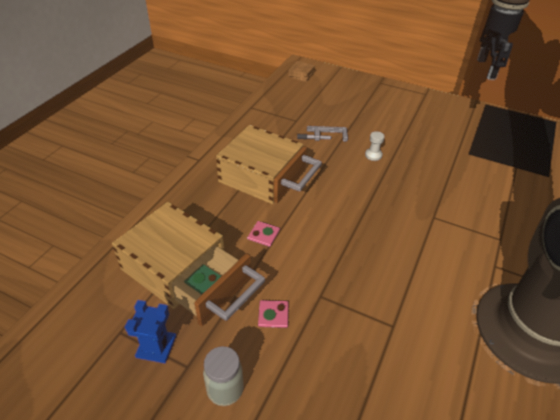

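The top view shows box_a on the left at about (185,165) with its drawer open and its handle at (174,243). Box_b is on the right at about (320,175) with its handle at (318,228). The rook is at (401,263), the clamp at (405,207), the jar at (116,261) and the tower at (122,202). I'll zoom in for the corners.

Run:
```python
import cv2
i=cv2.imread("pics/top0.png")[120:260,145:360]
cv2.imwrite("pics/crop.png",cv2.resize(i,None,fx=3.7,fy=3.7,interpolation=cv2.INTER_CUBIC))
```

```text
(no output)
```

View pics/crop.png

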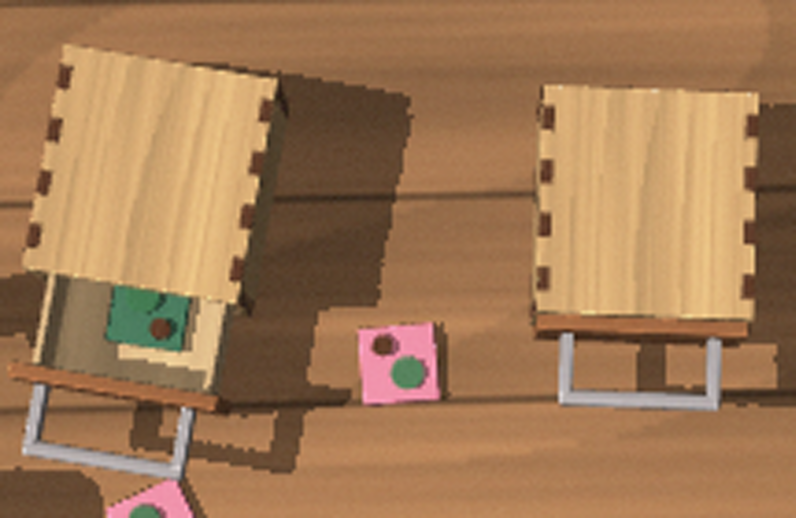

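The crop shows the top corners of both boxes and both handle bars clearly. In crop pixels, bar A runs (29,449)–(182,471) and bar B runs (562,399)–(718,404).

```bash
cat > h.py <<'E'
import numpy as np,pickle
d=pickle.load(open("d.pkl","rb"))
def ray(g,u,v,z):
    K,V=g["camera_matrix"],g["view"];R,t=V[:3,:3],V[:3,3]
    c=-R.T@t;r=R.T@np.linalg.solve(K,[u,v,1]);return c+r*(z-c[2])/r[2]
E
python3 - <<'E'
from h import *
g=d["top"]
f=lambda p,z:ray(g,145+(p[0]+.5)/3.7-.5,120+(p[1]+.5)/3.7-.5,z)[:2]
P={"A":([(66,46),(280,75),(237,303),(24,268)],[(29,449),(182,471)]),"B":([(543,86),(758,92),(753,320),(535,315)],[(562,399),(718,404)])}
for k,(q,b) in P.items():
    q=np.array([f(p,.09) for p in q]);b=np.array([f(p,.072) for p in b])
    c=q.mean(0);x=(q[0]+q[1]-q[2]-q[3]);x/=np.linalg.norm(x);y=q[0]+q[3]-q[1]-q[2];bb=b[0]-b[1]
    ang=lambda v:np.arctan2(-v[0],v[1])
    print(k,"c",c,"yaw",np.arctan2(x[1],x[0]),ang(y),ang(bb),"bar",b.mean(0),np.linalg.norm(bb),"joint",-(b.mean(0)-c)@x-.145,"lat",(b.mean(0)-c)@[-x[1],x[0]])
for n,u,v,z in[("rook",401,263,.07),("jar",116,261,.1),("tower",122,202,.1),("clamp",405,207,.01),("pinkL",187,262,.01),("pinkR",253,218,.01)]:print(n,ray(g,u,v,z)[:2])
E
```

```text
A c [0.74960243 0.19495382] yaw -0.18979081769904288 -0.17028889644150758 -0.1647644403444087 bar [0.53958541 0.23324129] 0.11353937712651566 joint 0.0684689551952187 lat -0.0020204785222874807
B c [ 0.71983679 -0.16933623] yaw -0.059317769587063945 -0.04558827709617652 -0.053673090519566785 bar [ 0.57410773 -0.16136901] 0.115708533712169 joint 0.0009450816985196453 lat -0.0006860489916455297
rook [ 0.4739512  -0.38680698]
jar [0.49703625 0.37843827]
tower [0.65386248 0.36368493]
clamp [ 0.63348491 -0.42313798]
pinkL [0.48942904 0.20663514]
pinkR [0.61092004 0.01684944]
```

Request:
{"op": "play_rows", "data": {
  "claw": [1,1,1,1,1,1,1,1],
  "offset": [
    [0,0,0],
    [0,0,0],
    [0,0,0],
    [3.2,-4.2,0],
    [3.2,-4.2,0],
    [3.2,-4.2,0],
    [3.2,-4.2,0],
    [3.2,-4.2,0]
  ],
  "turn": [9.2,9.2,9.3,0,0,0,0,0],
  "squeeze": 40
}}

```text
t: 1.1
eef_pos: [0.4326, -0.3651, 0.2481]
tool_rot: [1.0, -0.026, -0.0, -0.0]
force: [0.3, 0.1, -0.4]
finger_gap: -0.002
grip_force: 0.0
```

Request:
{"op": "play_rows", "data": {
  "claw": [1,1,1,1,1,1,1,1],
  "offset": [
    [3.2,-4.2,0],
    [3.2,-4.2,0],
    [3.2,-4.2,0],
    [3.2,-4.2,0],
    [3.0,-4.2,0],
    [0,0,3],
    [0,0,4],
    [0,0,0]
  ],
  "turn": [0,0,0,0,0,0,0,0]
}}

```text
t: 2.1
eef_pos: [0.5984, -0.1646, 0.175]
tool_rot: [1.0, -0.026, -0.003, -0.001]
force: [0.6, 0.2, 0.5]
finger_gap: 0.001
grip_force: 0.0
```

```bash
cat >> h.py <<'E'
def rel(s,target,yaw):
    "offset in tool axes (cm) to target, turn (deg) so tool x has given yaw"
    from scipy.spatial.transform import Rotation as R
    M=R.from_quat(s["tool_rot"]).as_matrix();psi=np.arctan2(M[1,0],M[0,0])
    p=np.array(target)-s["eef_pos"]
    T=np.array([[np.cos(yaw),np.sin(yaw),0],[np.sin(yaw),-np.cos(yaw),0],[0,0,-1]])
    return (T@p*100).round(2),round(np.degrees(psi-yaw),1)
E
python3 - <<'E'
from h import *
from plant import observe,get_image
import cv2
s=observe();print(s["t"],s["eef_pos"],s["finger_gap"],s["force"],rel(s,[.601,-.163,.062],-.053))
g=get_image("side")
K,V=g["camera_matrix"],g["view"]
for p in[s["eef_pos"]-[0,0,.017],[.574,-.161,.072],[.601,-.163,.072]]:
    q=K@(V[:3,:3]@p+V[:3,3]);print(q[:2]/q[2])
cv2.imwrite("pics/s1.png",cv2.resize(g["pixels"][60:260,170:400,::-1],None,fx=3,fy=3))
E
```

```text
2.1 [ 0.59839548 -0.16464103  0.1750086 ] 0.0006980784882914151 [0.6243929  0.20958014 0.52726494] (array([ 0.25, -0.18, 11.3 ]), np.float64(0.0))
[303.95356542 142.09655512]
[310.3487933  172.94087044]
[300.98683878 169.30074621]
```

View pics/s1.png

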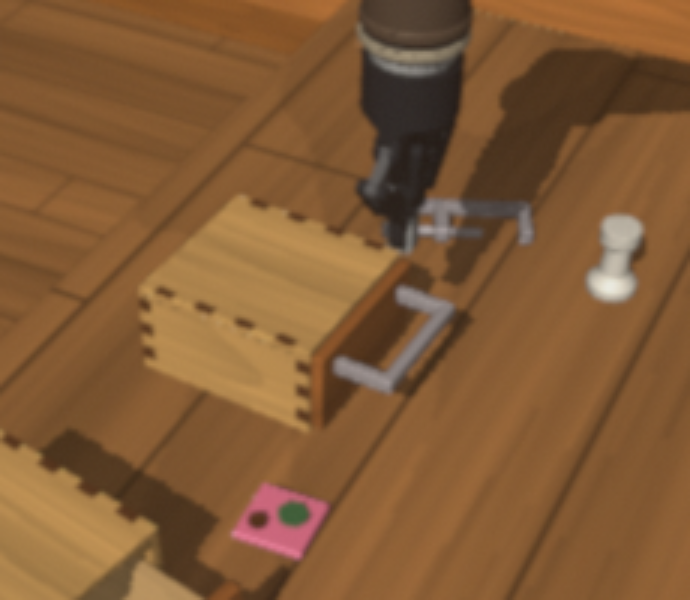

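The fingers hang above the gap, and the predicted bar midpoint (421,339) in the crop matches the picture (about 420,345). I'll descend and pull.

Request:
{"op": "play_rows", "data": {
  "claw": [1,1,1,1,1,1],
  "offset": [
    [0.2,-0.1,0],
    [0,0,3],
    [0,0,3],
    [0,0,3],
    [0,0,2.3],
    [0,0,0]
  ],
  "turn": [0,0,0,0,0,0]
}}

```text
t: 2.9
eef_pos: [0.6026, -0.1644, 0.0653]
tool_rot: [1.0, -0.026, -0.0, -0.0]
force: [-0.4, 0.0, -0.0]
finger_gap: -0.001
grip_force: 0.0
```

Request:
{"op": "play_rows", "data": {
  "claw": [1,1,1,1,1,1,1,1],
  "offset": [
    [-1,0,0],
    [-1.5,0,0],
    [-1.5,0,0],
    [-1.5,0,0],
    [-1.5,0,0],
    [-1.5,0,0],
    [-1.5,0,0],
    [-1,0,0]
  ],
  "turn": [0,0,0,0,0,0,0,0]
}}

```text
t: 3.9
eef_pos: [0.4916, -0.1585, 0.0652]
tool_rot: [1.0, -0.026, -0.0, -0.0]
force: [2.7, 0.1, 0.9]
finger_gap: -0.002
grip_force: 1.3
```

Request:
{"op": "play_rows", "data": {
  "claw": [1,1,1,1],
  "offset": [
    [-0.6,0,0],
    [-0.6,0,0],
    [-0.4,0,0],
    [0,0,0]
  ],
  "turn": [0,0,0,0]
}}

```text
t: 4.4
eef_pos: [0.4761, -0.1577, 0.065]
tool_rot: [1.0, -0.026, -0.001, -0.0]
force: [-0.6, 0.0, 0.2]
finger_gap: -0.003
grip_force: 0.0
```

Request:
{"op": "play_rows", "data": {
  "claw": [1,1,1,1],
  "offset": [
    [-0.3,0,0],
    [-0.3,0,0],
    [-0.2,0,0],
    [0,0,0]
  ],
  "turn": [0,0,0,0]
}}

```text
t: 4.9
eef_pos: [0.4729, -0.1576, 0.0661]
tool_rot: [1.0, -0.026, 0.004, 0.0]
force: [12.7, -1.4, -8.5]
finger_gap: -0.0
grip_force: 6.1
```

The force rose to 12.7 N, so the drawer is at its stop. Next I back off, rise and check.

Request:
{"op": "play_rows", "data": {
  "claw": [1,1,1,1,1,1],
  "offset": [
    [0.8,0,0],
    [0.8,0,0],
    [0,0,-4],
    [0,0,-5],
    [0,0,-5],
    [0,0,0]
  ],
  "turn": [0,0,0,0,0,0]
}}

```text
t: 5.65
eef_pos: [0.4868, -0.1586, 0.209]
tool_rot: [1.0, -0.026, 0.003, 0.001]
force: [0.8, -1.0, -1.4]
finger_gap: -0.002
grip_force: 0.0
```

Run:
```python
from h import *
from plant import observe
s=observe();print(s["t"],s["eef_pos"],s["force"],rel(s,[.508,.239,.066],-.175))
```

```text
5.65 [ 0.48681418 -0.15864921  0.20900658] [ 0.83580524 -0.9617574  -1.41531665] (array([ -4.84, -39.53,  14.3 ]), np.float64(7.0))
```

Request:
{"op": "play_rows", "data": {
  "claw": [1,1,1,1,1,1,1,1],
  "offset": [
    [0,0,0],
    [-0.7,-5.7,0],
    [-0.7,-5.7,0],
    [-0.7,-5.7,0],
    [-0.7,-5.7,0],
    [-0.7,-5.7,0],
    [-0.7,-5.7,0],
    [-0.6,-5.3,0]
  ],
  "turn": [7,0,0,0,0,0,0,0]
}}

```text
t: 6.65
eef_pos: [0.5055, 0.2409, 0.204]
tool_rot: [0.996, -0.087, -0.001, 0.001]
force: [0.7, 0.2, 1.3]
finger_gap: -0.003
grip_force: 0.0
```

Request:
{"op": "play_rows", "data": {
  "claw": [1,1,1,1],
  "offset": [
    [0,0,4],
    [0,0,3],
    [0,0,1],
    [0,0,0]
  ],
  "turn": [0,0,0,0]
}}

```text
t: 7.15
eef_pos: [0.5059, 0.2389, 0.1246]
tool_rot: [0.996, -0.087, -0.001, 0.0]
force: [-0.0, 0.2, 0.3]
finger_gap: -0.001
grip_force: 0.0
```

Run:
```python
from h import *
from plant import observe,get_image
import cv2
s=observe();print(s["t"],s["eef_pos"],s["force"],rel(s,[.508,.239,.066],-.175))
g=get_image("side")
cv2.imwrite("pics/s2.png",g["pixels"][:,:,::-1])
```

```text
7.15 [0.50588215 0.23890039 0.12456534] [-0.03397076  0.22027925  0.26332442] (array([ 0.21, -0.05,  5.86]), np.float64(0.0))
```

View pics/s2.png

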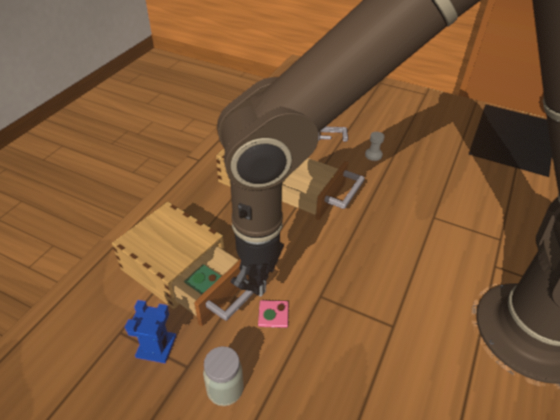

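The view shows drawer B out at (325,185), and the fingers at (258,280) just in front of handle A. I'll descend and push.

Request:
{"op": "play_rows", "data": {
  "claw": [1,1,1,1,1,1,1,1],
  "offset": [
    [0,0,2],
    [0,0,2],
    [0,0,1.8],
    [0.6,0,0],
    [0.8,0,0],
    [1,0,0],
    [1,0,0],
    [1,0,0]
  ],
  "turn": [0,0,0,0,0,0,0,0]
}}

```text
t: 8.2
eef_pos: [0.5503, 0.2314, 0.0675]
tool_rot: [0.996, -0.087, 0.0, -0.0]
force: [-1.5, 0.8, 1.3]
finger_gap: -0.005
grip_force: 1.3
```

Request:
{"op": "play_rows", "data": {
  "claw": [1,1,1,1,1],
  "offset": [
    [1,0,0],
    [1,0,0],
    [1,0,0],
    [0.4,0,0],
    [0,0,0]
  ],
  "turn": [0,0,0,0,0]
}}

```text
t: 8.82
eef_pos: [0.5838, 0.2255, 0.0672]
tool_rot: [0.996, -0.087, 0.0, -0.0]
force: [-0.2, 0.2, -0.7]
finger_gap: -0.003
grip_force: 0.0
```

Request:
{"op": "play_rows", "data": {
  "claw": [1,1,1,1,1],
  "offset": [
    [0.4,0,0],
    [0.3,0,0],
    [0.3,0,0],
    [0.2,0,0],
    [0,0,0]
  ],
  "turn": [0,0,0,0,0]
}}

```text
t: 9.45
eef_pos: [0.5905, 0.2244, 0.067]
tool_rot: [0.996, -0.086, -0.004, 0.001]
force: [-16.3, 0.8, 10.6]
finger_gap: -0.002
grip_force: 8.1
```

The force is 16 N, so drawer A is home. I'll back off, rise and move aside to look.

Request:
{"op": "play_rows", "data": {
  "claw": [1,1,1,1,1,1,1,1],
  "offset": [
    [-1.5,0,0],
    [-1.5,0,0],
    [0,0,-5],
    [0,0,-5],
    [0,0,-5],
    [-5,4,0],
    [-5,4,0],
    [0,0,0]
  ],
  "turn": [0,0,0,0,0,0,0,0]
}}

```text
t: 10.45
eef_pos: [0.4513, 0.1661, 0.2169]
tool_rot: [0.996, -0.088, -0.001, 0.002]
force: [1.3, 0.5, -0.4]
finger_gap: -0.003
grip_force: 0.0
```

Run:
```python
from plant import observe,get_image
import cv2
s=observe();print(s["t"],s["eef_pos"],s["force"])
cv2.imwrite("pics/t3.png",get_image("top")["pixels"][:,:,::-1])
```

```text
10.45 [0.45134823 0.16605296 0.21688209] [ 1.29514224  0.47875853 -0.36178039]
```

View pics/t3.png

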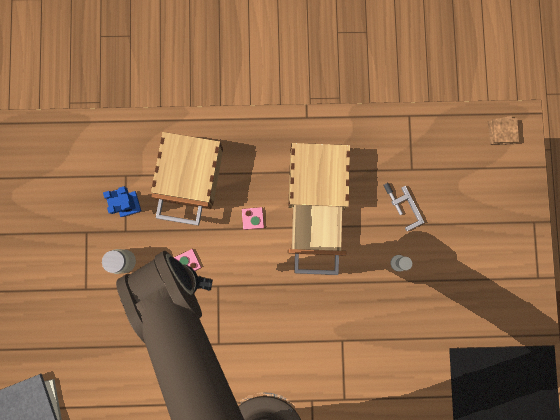

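Drawer A is shut with its bar at about (178,220), and drawer B is out with its bar at about (316,271). The bystanders haven't moved. I'll check the joint values and hand in if they pass.

Run:
```python
from h import *
from plant import hand_in
g=d["top"]
j=lambda u,v,c,y:-(ray(g,u,v,.072)[:2]-c)@[np.cos(y),np.sin(y)]-.145
a=j(178,219.5,[.7496,.1950],-.175);b=j(316.5,271.5,[.7198,-.1693],-.053);print(a,b)
if a<.006 and b>.112: print(hand_in())
```

```text
0.0007087893963600156 0.11892527829868058
the job is handed in; nothing more can be done
None
```

The job is handed in: box_a's drawer is home (about 1 mm by the camera) with the tile inside when I pushed it shut, box_b's drawer is out at its stop (about 119 mm), the arm is clear, and the jar, rook, clamp and watchtower look unmoved.

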